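# Line the ruler up with two pins and weight it down

## Robot

A 6-joint arm with a two-finger parallel gripper is mounted at the origin on a cart in front of the work surface, level with it; the furniture and walls round the work are solid. World frame = base frame: x ahead of the robot, y to its left, z up, the work surface at z = 0. Lengths are in m, angles in rad, forces in N, time in s.
With the tool pointing down it reaches from about 0.3 to 0.85 m from the base axis. Payload 5.4 kg.
Tool frame: the origin (TCP) lies on the centre line of the jaws, within the pads' length; the fingertips stand 14 mm ahead of it and the grasp point (between the pads) lies 5 mm behind it; z points along the fingers, y is the line along which they close (so a half turn about z gives the same grasp; the last joint's range is limited). The gripper opens to 85 mm and grips with 20 to 120 N. Pads are 22 mm wide; open, the fingers measure 114 mm over their backs; the gripper's body (76 mm by 85 mm) begins 54 mm behind the grasp point. The pads swing forward as they close: fully open they stand 13 mm farther back than shut.
Start: joints at [0.922, 0.158, 1.597, -0, 1.386, -0.21], TCP at [0.244, 0.521, 0.245] pointing down, gripper open.
Joint ranges: [-2.91, 2.91], [-0.94, 2.29], [0.18, 2.7], [-1.29, 4.43], [0.17, 2.64], [-3, 3]. Speed limits (rad/s): [2.57, 2.57, 3.14, 3.14, 3.14, 3.14].

## Interface

Orientations are given as a unit quaternion [w, x, y, z].
In Python, from bench import env gives the robot as it stands.
- The arm moves only by the tool servo_tool, never from a script. Its argument "motion" is a list of rows, each a list of 6 numbers: the shift along the tool's x, y, z each as a share of 400 mm, from -1 to 1, then the turn, a rotation vector about the tool's x, y, z each as a share of 180 degrees, from -1 to 1. In form: [[dx, dy, dz, ax, ay, az], ...]. A call has 1 to 8 rows; each row shifts and turns the commanded pose from where the row before left it, along the tool's axes as they then stand; what a row does not reach is not made up. A row lasts 1/12 s, in which the tool goes at most 41.7 mm and 7.16 degrees, less where a joint would pass 70% of its speed; a pose out of reach is approached as far as the arm can. A call with a number of a shift or a turn outside -1 to 1 is refused whole. A call with a gripper value outside its range is refused whole. "fingers" is the closure, from 0 (fully open) to 1 (shut), set as the call begins (left out, the last holds). The fingers move at their own pace and stop on an object; the grip force is fixed at half the most. Time passes only in rows, so rows that do not move let the fingers close. It gives the time, the measured TCP pose, the force, the opening and the grip force at its end, in the units of the state.
- env.state(): the state, without advancing time (a new reading comes with each control period).
- env.camera(name): name is "scene" or "top" or "wrist"; returns (picture, depth): 480x640x3 uint8, red, green, blue; 480x640 float32, m along the optical axis (not along the pixel's ray), 0 where there is no reading.
- env.calibration(name): a dict with "fx", "fy", "cx", "cy" (pixels), "rvec" (rotation vector, rad) and "tvec" (3), from world to camera coordinates, as OpenCV has them; the wrist camera has in their place "hand_eye" (4x4, takes a point from camera to tool coordinates, whose origin is the TCP and whose axes are the flange's). Camera axes: x right, y down, z forward; pixel columns grow to the right and rows downward; lengths in m; the calibration is good to about 2 mm. A picture is of the moment at which its call begins: read the wrist's pose just before it. calibration takes no time and is no camera call.
- env.close_job(): hands the job in; it is judged then, once.
Trained networks look in the newest picture that a camera, given by its name, has taken for a name from the list of things; names that differ only in an ending like _2 or _b are one class to them, and where a whole thing is asked for, a point or a joint stands for the part that bears it (a point fixed in the world has none). Each returns a list of dicts, best first, with "score" (0 to 1); they miss things now and then, are a little off and sometimes report something else, mostly with a low value. They report only what shows in the picture. A call takes as long as a camera call. They do not tell look-alikes from the thing itself.
- env.regions_of(camera, thing): "pixels" (480x640 bool, what is visible of it) and "xy" ([column, row] in pixels, amid what is visible of it).
The state is a dict: "time_s": time; "joints": joint angles; "joint_velocities": joint speeds; "tau": joint torques, N m; "position": TCP position; "tool_rot": TCP orientation; "wrist_force": force on the tool from outside, world axes, zero at the start; "wrist_torque": the same for the moment, N m; "gripper_width": finger opening in m; "finger_force": force on a finger pad.
Only numpy, scipy, OpenCV 4.12 (cv2) and the standard library are available. Lean on these libraries where they do the work, as an engineer would, in place of code of your own. Each camera call takes 0.05 s, during which the arm holds its last target. There are 200 camera calls.

## Task

Slide the ruler over the trimming board until its far long edge, the one with the dark line, touches both red-topped pins at once, and press it gently but definitely against the two for about a second, without straining the pins and without lifting the ruler. Then stand the red-capped spice jar upright on the ruler, on the flat beside the knob, as a weight, and leave the ruler still touching both pins. Leave everything else where it is.

Things in the scene. Friction and masses are not known exactly. Their poses are not given: they have to be found in the camera images.
- board: green trimming board with a printed grid and a white sheet on it, 230 (its x) x 300 (its y) x 6 mm, fixed to the worktop; origin at the centre of its underside, so its top is at 6 mm; x points away from the robot, towards the pins, in every start (its x axis turned 14 to 32 degrees to the left of straight ahead)
- pin_a: dark slot plate let into the board (origin: slot centre, on the board's top; at x = +66, y = +80 mm of the board's frame). A brass pin with a red domed top, 12 mm in diameter, 23 mm high, stands locked in it anywhere within 18 mm of the slot centre along the board's x: where exactly is not in this pose, see or feel it. Rubber-bushed, gives 0.2 mm per N; must never bear over 8 N
- pin_b: the second slot plate with its own pin, the same as pin_a, at x = +66, y = -80 mm of the board's frame. The two pins stand at different places in their slots, so the line through them is turned up to 13 degrees from the board's y
- ruler: flat steel ruler, 260 (its y) x 48 (its x) x 6 mm, 0.25 to 0.6 kg, loose on the board; origin at the centre of its underside. Its +x edge, with the dark line, faces the pins, some 14 to 95 mm beyond it; touching, a pin's axis is 30 mm from the ruler's centreline. Starts turned up to 14 degrees from the board. Its weight gives 2 to 7 N of friction on the board, more if pressed down
- ruler_knob (a point): centre of the ruler's round black knob, 26 mm in diameter, from 8 to 34 mm above the ruler's underside; the point is 21 mm above the underside, over the ruler's middle; axes as the ruler's. The knob is fixed to the ruler; a smooth cylinder, so that the ruler can pivot about it between two flat fingers
- curry_mid (a point): middle of the spice jar with the red cap and brown-red label, 45 mm in diameter, 106 mm tall, about 0.2 kg, upright; the point is on its axis 53 mm above its underside. On the ruler there is room for it between knob and pin, its axis 40 to 60 mm from the knob's axis
- curry_jar: the same red-capped jar; origin at the centre of its underside, z up along its axis
- paprika_jar: bystander: the other spice jar, white cap with green top and green label, 47 mm in diameter, 98 mm tall; origin under its centre. It and the red-capped jar may stand in each other's place
- pink_highlighter: bystander: pink text marker lying flat, 16 x 136 x 16 mm (long along its y), on the near side of the desk telephone; origin under its centre
- cream_tin: bystander: round white cream tin, 90 mm in diameter, 32 mm high; origin under its centre. The other things on the worktop (spectacle case, tape roll, scissors, mug, pen pot, telephone) are fixed
Not all that is in view belongs to the job. What is shaped like the curry_jar but orange is not meant.

How it is judged:
On the way, in this order (a step that is already met when the one before it is completed fails the run):
1. the ruler presses on both pins at once with more than 1 N each, for 0.4 s (contact force between ruler and pin_a above 1 N and contact force between ruler and pin_b above 1 N), for 0.4 s.
2. the red-capped jar stands upright on the ruler (x of curry_mid in the frame of ruler between -0.02 and 0.02 m and y of curry_mid in the frame of ruler between -0.125 and 0.125 m and angle between curry_jar's own z axis and vertical below 0.1 rad and contact force between curry_jar and ruler above 0.5 N), for 0.2 s.
At the end, for the whole second after the job is handed in: The ruler lies flat with its dark-lined edge still in contact with both pins (over 0.02 N each; slots at least 5 mm in from its ends), and the red-capped jar stands upright (within 0.1 rad) and at rest on the ruler, its axis within 20 mm of the ruler's centreline (all of step 2 and contact force between ruler and pin_a above 0.02 N and x of each of pin_a, pin_b in the frame of ruler above 0 m and y of pin_a in the frame of ruler between -0.125 and 0.125 m and contact force between ruler and pin_b above 0.02 N and y of pin_b in the frame of ruler between -0.125 and 0.125 m and linear speed of each of curry_jar, ruler below 0.02 m/s and angle between ruler's own z axis and vertical below 0.05 rad); the robot touches nothing.
It fails at once if a pin bears more than 8 N (contact force between any of pin_a, pin_b and anything else above 8 N).
It fails at once if the ruler is lifted more than 20 mm off the board (height (world z) of ruler above 0.026 m).
It fails at once if the jar is tipped by more than 0.6 rad (angle between curry_jar's own z axis and vertical above 0.6 rad).
It fails at once if a bystander is moved by more than 20 mm (distance of any of paprika_jar, pink_highlighter, cream_tin from where it was at the start of the episode above 0.02 m).
It also fails if it takes over 72 s, if anything falls off the work surface, if the arm or the gripper's body presses on something with over 40 N, if the wrist force passes 120 N, or if a joint passes its speed limit or range.

## Working session

There is one attempt and no reset: what is moved stays moved. The work goes in short steps, Python scripts to look and compute and a tool call to move; the robot and the scene stay as the last step left them, time stands still between calls to the robot, and variables do not carry over. Pictures are saved under pics/ and viewed, at most 10 in all, crops included, and the job is handed in when it is done.

Besides the shell and the picture viewer there is one more tool, called after ">>>" as name(argument=value, ...) on one line, values as JSON. servo_tool: Moves the arm, as the interface text tells. Its arguments: {"type":"object","properties":{"motion":{"type":"array"},"fingers":{"type":"number"}},"required":["motion"]}

```bash
ls; mkdir -p pics; cat > h.py <<'E'
import numpy as np, cv2
from scipy.spatial.transform import Rotation as R
from bench import env
def T(cam,s=None):
    c=env.calibration(cam)
    if cam=='wrist':
        s=s or env.state(); q=s['tool_rot']; M=np.eye(4); M[:3,:3]=R.from_quat([q[1],q[2],q[3],q[0]]).as_matrix(); M[:3,3]=s['position']
        return c, M@np.array(c['hand_eye'])
    M=np.eye(4); M[:3,:3]=R.from_rotvec(np.ravel(c['rvec'])).as_matrix(); M[:3,3]=np.ravel(c['tvec'])
    return c, np.linalg.inv(M)
def cloud(cam,d,s=None):
    c,M=T(cam,s); v,u=np.mgrid[:480,:640]
    P=np.stack([(u-c['cx'])/c['fx']*d,(v-c['cy'])/c['fy']*d,d],-1)
    return P@M[:3,:3].T+M[:3,3]
def ray(cam,uv,z,s=None):
    c,M=T(cam,s); r=M[:3,:3]@np.array([(uv[0]-c['cx'])/c['fx'],(uv[1]-c['cy'])/c['fy'],1]); o=M[:3,3]
    return o+r*(z-o[2])/r[2]
def save(n,p): cv2.imwrite(n,cv2.cvtColor(p,cv2.COLOR_RGB2BGR))
E
python3 - <<'E'
from h import *
print(env.state())
for cam in ['top','scene']:
    p,d=env.camera(cam); save(f'pics/{cam}0.png',p); np.savez(f'{cam}0.npz',p=p,d=d); P=cloud(cam,d)
    print(cam,T(cam)[1][:3,3])
    for t in ['board','ruler','ruler_knob','pin_a','curry_jar','paprika_jar','cream_tin','pink_highlighter']:
        for r in env.regions_of(cam,t)[:3]:
            m=r['pixels']&(d>0); q=P[m]
            print(t,round(r['score'],2),np.round(r['xy']),m.sum(),np.round(np.median(q,0),3),np.round(q.min(0),3),np.round(q.max(0),3)) if m.any() else print(t,r['score'],r['xy'])
E
```

```text
pics
{'time_s': 0.0, 'joints': array([ 9.21894652e-01,  1.59091005e-01,  1.59829299e+00, -1.63709683e-05,
        1.38622951e+00, -2.10095906e-01]), 'joint_velocities': array([ 0.00013108, -0.00187045,  0.00029885, -0.00075309,  0.00105286,
        0.00163315]), 'tau': array([ 7.68780956e-04, -3.95988822e+01, -3.31437314e+01, -1.18941348e-04,
        8.16893211e-03, -6.18652820e-06]), 'position': array([0.24393773, 0.52001677, 0.2442629 ]), 'tool_rot': array([-4.13443308e-04,  2.17645275e-01,  9.76027414e-01, -9.22005518e-04]), 'wrist_force': array([ 0.14583571, -0.21473824, -0.49878606]), 'wrist_torque': array([-0.02060774,  0.00626323, -0.039688  ]), 'finger_force': 0.0, 'gripper_width': 0.08538427103915139}
top [0.24526155 0.01102271 1.27653891]
board 0.91 [444. 232.] 10521 [ 0.575 -0.27   0.007] [ 0.389 -0.567 -0.851] [ 0.758 -0.1    0.034]
ruler 0.72 [452. 246.] 2341 [ 0.536 -0.295  0.013] [ 0.415 -0.355  0.004] [ 0.67  -0.238  0.05 ]
ruler_knob 0.55 [452. 246.] 2463 [ 0.537 -0.295  0.013] [ 0.413 -0.355  0.001] [ 0.673 -0.237  0.05 ]
pin_a 0.56 [448. 187.] 140 [ 0.679 -0.289  0
[... 1142 characters left out ...]
04] [ 0.587 -0.161  0.032]
pin_a 0.62 [490. 274.] 165 [ 0.678 -0.291  0.007] [ 0.661 -0.307  0.003] [ 0.702 -0.273  0.03 ]
curry_jar 0.86 [196. 267.] 1421 [0.315 0.115 0.07 ] [ 0.3    0.106 -0.003] [0.391 0.194 0.108]
curry_jar 0.79 [228. 233.] 1229 [0.415 0.139 0.067] [ 0.401  0.128 -0.002] [0.497 0.275 0.109]
curry_jar 0.75 [174. 228.] 931 [0.35  0.217 0.083] [ 0.324  0.15  -0.847] [0.911 1.357 0.109]
paprika_jar 0.8 [201. 187.] 943 [0.491 0.312 0.062] [ 0.473  0.301 -0.843] [1.46  1.706 0.1  ]
cream_tin 0.79 [243. 191.] 1013 [0.569 0.267 0.032] [ 0.535  0.19  -0.002] [0.665 0.358 0.08 ]
pink_highlighter 0.93 [292. 292.] 613 [ 0.416 -0.016  0.013] [ 0.356 -0.032 -0.002] [0.492 0.009 0.018]
```

```bash
python3 - <<'E'
from h import *
p=np.load('top0.npz')['p']; a=cv2.resize(p[130:350,370:560],None,fx=2.6,fy=2.6,interpolation=cv2.INTER_CUBIC)
s=np.load('scene0.npz')['p']; b=cv2.resize(s[160:300,140:330],None,fx=2.6,fy=2.6,interpolation=cv2.INTER_CUBIC)
save('pics/c1.png',a)
save('pics/c2.png',b)
E
```

```text
(no output)
```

View pics/scene0.png

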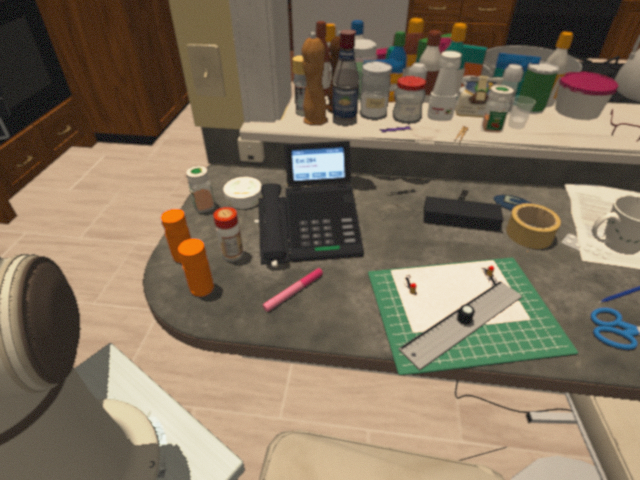

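View pics/c1.png

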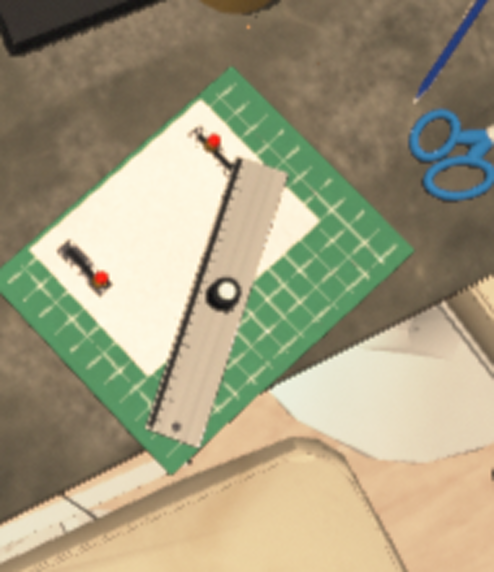

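View pics/c2.png

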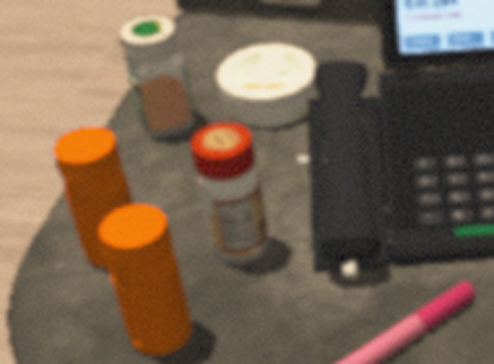

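```bash
cat >> h.py <<'E'
def unit(v): return v/np.linalg.norm(v)
def ang(v): return np.degrees(np.arctan2(v[1],v[0]))
def measure(cam,p,d,s=None,reg=True,save_as=None):
    """pins, ruler line by color"""
    P=cloud(cam,d,s); hsv=cv2.cvtColor(p,cv2.COLOR_RGB2HSV); out={}
    inb=(P[...,0]>.35)&(P[...,0]<.8)&(P[...,1]<-.08)&(P[...,1]>-.5)&(P[...,2]>-.01)&(P[...,2]<.06)
    red=((hsv[...,0]<8)|(hsv[...,0]>172))&(hsv[...,1]>150)&(hsv[...,2]>90)&inb
    n,l,st,c=cv2.connectedComponentsWithStats(red.astype(np.uint8)); k=np.argsort(-st[1:,4])[:2]+1
    out['pins']=[(ray(cam,c[i],.0265,s)[:2],st[i,4]) for i in k]
    return out,P,hsv,inb
E
python3 - <<'E'
from h import *
print(env.calibration('wrist'))
for cam in ['top','scene']:
    z=np.load(f'{cam}0.npz'); o,P,h,inb=measure(cam,z['p'],z['d']); print(cam,o)
    pts=[]
    env.camera(cam)
    m=(env.regions_of(cam,'ruler') or env.regions_of(cam,'ruler_knob'))[0]['pixels']
    m=cv2.erode(m.astype(np.uint8),np.ones((2,2)))
    cs=max(cv2.findContours(m,cv2.RETR_EXTERNAL,cv2.CHAIN_APPROX_NONE)[0],key=cv2.contourArea)[:,0]
    W=np.array([ray(cam,c,.012)[:2] for c in cs]); r=cv2.minAreaRect((W*1e3).astype(np.float32)); print('ruler',r)
    K=P[inb&(P[...,2]>.036)]; print('knobpts',len(K),np.median(K,0)); K=P[inb&(h[...,2]<60)&(P[...,2]>.018)]; print(len(K),np.median(K,0) if len(K) else 0)
    B=(h[...,0]>60)&(h[...,0]<95)&(h[...,1]>80)&inb
    W=P[B][:,:2]; print('board',cv2.minAreaRect((W*1e3).astype(np.float32)))
    # red cap
    C=((h[...,0]<6)|(h[...,0]>174))&(h[...,1]>150)&(P[...,2]>.085)&(P[...,2]<.12)&(P[...,1]>.1)&(P[...,0]>.38)
    print('cap',C.sum(),P[C].min(0),P[C].max(0),np.median(P[C],0))
E
```

```text
{'fx': 379.05489407560873, 'fy': 379.05489407560873, 'cx': 316.0153269303953, 'cy': 239.11247562242406, 'hand_eye': array([[-5.92409951e-04, -9.63459776e-01, -2.67852402e-01,
         6.75380824e-02],
       [ 9.99999632e-01, -7.36951122e-04,  4.39096419e-04,
        -1.54557065e-03],
       [-6.20445866e-04, -2.67852043e-01,  9.63459858e-01,
        -1.28186359e-01],
       [ 0.00000000e+00,  0.00000000e+00,  0.00000000e+00,
         1.00000000e+00]])}
top {'pins': [(array([ 0.68121514, -0.28933922]), np.int32(18)), (array([ 0.55104847, -0.19297259]), np.int32(17))]}
ruler ((541.677001953125, -298.108154296875), (48.21787643432617, 259.23797607421875), 72.99468994140625)
knobpts 251 [ 0.77415572 -0.16331591  0.03804053]
593 [ 0.78441357 -0.13419001  0.03454471]
board ((574.2130737304688, -284.7896728515625), (228.25173950195312, 301.4286193847656), 44.853294372558594)
cap 53 [0.40280418 0.13011741 0.08602385] [0.43918909 0.1693471  0.10993799] [0.40942292 0.14016859 0.10254179]
scene {'pins': [(array([ 0.54944129, -0.19298045]), np.int32(19)), (array([ 0.68039102, -0.28879962]), np.int32(14))]}
ruler ((541.3009033203125, -298.0595703125), (47.55533981323242, 258.55584716796875), 72.92947387695312)
knobpts 176 [ 0.54260212 -0.29566231  0.03962052]
694 [ 0.77768678 -0.15078173  0.03291678]
board ((619.7845458984375, -238.192138671875), (360.836181640625, 298.71142578125), 45.07422637939453)
cap 175 [0.40224151 0.12962115 0.08745545] [0.4470597  0.17436106 0.10710301] [0.41245086 0.13723275 0.09783867]
```

>>> servo_tool(motion=[[-0.07, -0.07, 0, 0, 0, 0], [-0.07, -0.07, 0, 0, 0, 0], [-0.07, -0.07, 0, 0, 0, 0], [-0.07, -0.07, 0, 0, 0, 0], [-0.07, -0.07, 0, 0, 0, 0], [-0.07, -0.07, 0, 0, 0, 0], [-0.07, -0.07, 0, 0, 0, 0], [-0.07, -0.07, 0, 0, 0, 0]])

```text
time_s: 1.77
position: [0.3521, 0.2209, 0.2455]
tool_rot: [0.0, 0.217, 0.976, 0.0]
wrist_force: [1.1, -0.6, 0.5]
gripper_width: 0.0857
finger_force: 0.0
```

>>> servo_tool(motion=[[-0.07, -0.07, 0, 0, 0, 0], [-0.07, -0.07, 0, 0, 0, 0], [-0.07, -0.07, 0, 0, 0, 0], [-0.07, -0.07, 0, 0, 0, 0], [-0.07, -0.07, 0, 0, 0, 0], [-0.07, -0.07, 0, 0, 0, 0], [-0.07, -0.07, 0, 0, 0, 0], [-0.07, -0.07, 0, 0, 0, 0]])

```text
time_s: 2.43
position: [0.4598, -0.0775, 0.2456]
tool_rot: [0.0, 0.218, 0.976, -0.0]
wrist_force: [1.6, 0.4, 0.6]
gripper_width: 0.0851
finger_force: 0.0
```

>>> servo_tool(motion=[[-0.07, -0.07, 0, 0, 0, 0], [-0.07, -0.07, 0, 0, 0, 0], [-0.07, -0.07, 0, 0, 0, 0], [-0.07, -0.07, 0, 0, 0, 0], [-0.07, -0.07, 0, 0, 0, 0], [-0.07, -0.07, 0, 0, 0, -0.0228], [0, 0, 0, 0, 0, -0.0228], [0, 0, 0, 0, 0, 0]], fingers=0.45)

```text
time_s: 3.1
position: [0.5401, -0.3007, 0.2442]
tool_rot: [-0.001, 0.148, 0.989, 0.0]
wrist_force: [-0.4, -0.1, -0.2]
gripper_width: 0.0469
finger_force: 0.0
```

```bash
python3 - <<'E'
from h import *
s=env.state(); print(s['time_s'],s['position'],s['gripper_width'],s['wrist_force'])
p,d=env.camera('wrist'); save('pics/w1.png',p); np.savez('w1.npz',p=p,d=d)
Tw=T('wrist',s)[1]; q=s['tool_rot']; print('tooly',ang(R.from_quat([q[1],q[2],q[3],q[0]]).as_matrix()[:,1]))
for t in ['ruler','ruler_knob','pin_a']:
    for r in env.regions_of('wrist',t)[:2]: 
        m=r['pixels'].astype(np.uint8); cs=max(cv2.findContours(m,cv2.RETR_EXTERNAL,cv2.CHAIN_APPROX_NONE)[0],key=cv2.contourArea)[:,0]
        W=np.array([ray('wrist',c,.012,s)[:2] for c in cs]); print(t,r['score'],r['xy'],cv2.minAreaRect((W*1e3).astype(np.float32)))
print(measure('wrist',p,d,s)[0])
E
```

```text
3.1 [ 0.54011906 -0.30068659  0.24419312] 0.046870358750669625 [-0.37053106 -0.11739304 -0.18448893]
tooly 73.02240690328676
ruler 0.75 [320.3, 187.9] ((543.6084594726562, -298.3417663574219), (49.20539474487305, 260.7430114746094), 72.74380493164062)
ruler_knob 0.63 [322.6, 188.8] ((543.985107421875, -298.452880859375), (49.228759765625, 259.840087890625), 73.10784149169922)
pin_a 0.89 [444.2, 194.7] ((563.093505859375, -183.4700164794922), (55.60715103149414, 17.910303115844727), 44.15608215332031)
pin_a 0.59 [361.8, 326.5] ((674.4420776367188, -295.71990966796875), (46.63890838623047, 20.76436424255371), 34.73062515258789)
{'pins': [(array([ 0.55114852, -0.19524573]), np.int32(112)), (array([ 0.67986039, -0.28988649]), np.int32(76))]}
```

View pics/w1.png

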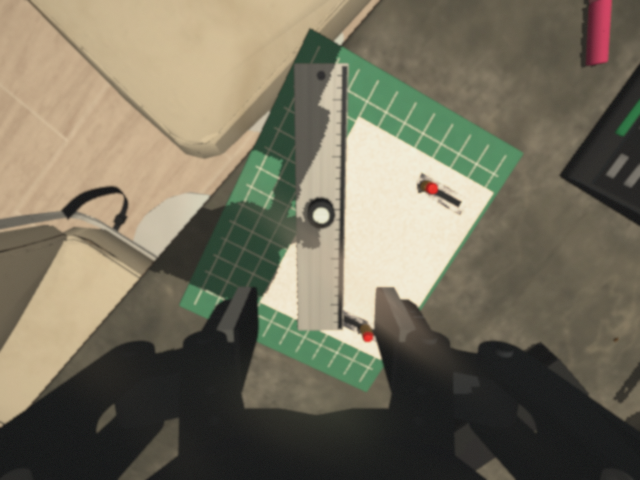

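>>> servo_tool(motion=[[-0.005, 0.008, 0.09, 0, 0, 0], [0, 0, 0.09, 0, 0, 0], [0, 0, 0.09, 0, 0, 0], [0, 0, 0.09, 0, 0, 0], [0, 0, 0.08, 0, 0, 0], [0, 0, 0.05, 0, 0, 0], [0, 0, 0.03, 0, 0, 0], [0, 0, 0, 0, 0, 0]])

```text
time_s: 3.97
position: [0.5415, -0.2942, 0.0348]
tool_rot: [-0.002, 0.147, 0.989, 0.001]
wrist_force: [0.1, 1.1, 0.5]
gripper_width: 0.0469
finger_force: 0.0
```

>>> servo_tool(motion=[[0, 0, 0, 0, 0, 0], [0, 0, 0, 0, 0, 0], [0, 0, 0, 0, 0, 0], [0, 0, 0, 0, 0, 0], [0, 0, 0, 0, 0, 0]], fingers=1.0)

```text
time_s: 4.38
position: [0.5445, -0.2973, 0.0399]
tool_rot: [0.002, 0.147, 0.989, -0.001]
wrist_force: [-0.2, 2.0, 5.9]
gripper_width: 0.0235
finger_force: 59.7
```

>>> servo_tool(motion=[[0, 0, 0, 0, 0, 0], [0, 0, 0, 0, 0, 0]])

```text
time_s: 4.55
position: [0.5445, -0.2973, 0.0399]
tool_rot: [0.002, 0.147, 0.989, -0.001]
wrist_force: [-1.3, 2.0, 6.6]
gripper_width: 0.0234
finger_force: 59.7
```

```bash
python3 - <<'E'
from h import *
s=env.state(); print(s['position'],s['gripper_width'],s['wrist_force'],s['wrist_torque'])
p,d=env.camera('wrist'); save('pics/w2.png',p); P=cloud('wrist',d,s)
p,d=env.camera('scene'); P=cloud('scene',d)
for r in env.regions_of('scene','ruler')[:2]:
    m=r['pixels']; print(r['score'],r['xy'],np.percentile(P[m][:,2],[5,25,50,75,95]))
save('pics/w2.png',np.vstack([cv2.resize(p[230:400,360:600],(640,453)),])) 
E
```

```text
[ 0.54452832 -0.29728279  0.03990084] 0.02344516030342782 [-1.31796852  1.97034523  6.55717681] [ 0.22544539  0.17095125 -0.03926628]
0.65 [446.1, 335.0] [0.00867981 0.01097176 0.01183319 0.01273671 0.03964883]
0.53 [241.5, 191.5] [0.004221   0.02147987 0.03152601 0.03270658 0.03392515]
```

View pics/w2.png

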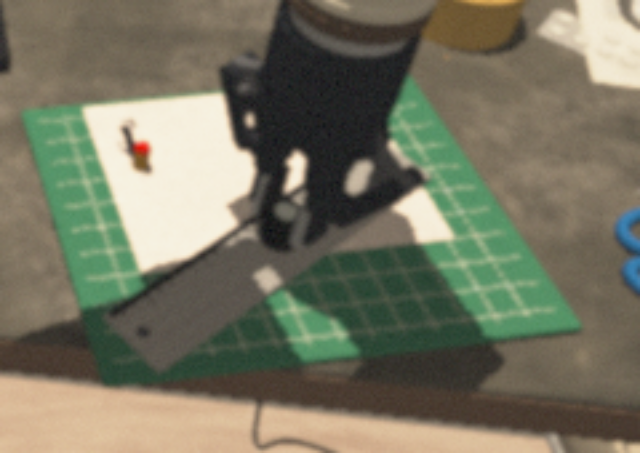

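>>> servo_tool(motion=[[0, 0, -0.013, 0, 0, 0], [0, 0, 0, 0, 0, 0.0268], [0, 0, 0, 0, 0, 0.0268], [0, 0, 0, 0, 0, 0.0268], [0, 0, 0, 0, 0, 0.0268], [0, 0, 0, 0, 0, 0], [0, 0, 0, 0, 0, 0]])

```text
time_s: 5.28
position: [0.5429, -0.2963, 0.0425]
tool_rot: [-0.0, 0.31, 0.951, 0.0]
wrist_force: [0.2, 0.2, -4.3]
gripper_width: 0.0235
finger_force: 58.9
```

```bash
cat > m.py <<'E'
from h import *
s=env.state(); q=s['tool_rot']; print(s['time_s'],s['position'],s['wrist_force'],'tooly',ang(R.from_quat([q[1],q[2],q[3],q[0]]).as_matrix()[:,1]),s['gripper_width'])
for cam in ['top','scene']:
    p,d=env.camera(cam); 
    for t in ['ruler']:
      for r in env.regions_of(cam,t)[:1]:
        m=cv2.erode(r['pixels'].astype(np.uint8),np.ones((2,2))); cs=max(cv2.findContours(m,cv2.RETR_EXTERNAL,cv2.CHAIN_APPROX_NONE)[0],key=cv2.contourArea)[:,0]
        W=np.array([ray(cam,c,.012)[:2] for c in cs]); print(cam,r['score'],cv2.minAreaRect((W*1e3).astype(np.float32)))
    print([np.round(x[0],4) for x in measure(cam,p,d)[0]['pins']])
E
python3 m.py
```

```text
5.2833 [ 0.54287755 -0.29628779  0.0424802 ] [ 0.24160793  0.15879694 -4.26665161] tooly 53.90163228161811 0.023526015497093534
[array([ 0.6812, -0.2893]), array([ 0.551, -0.193])]
scene 0.7 ((543.3865356445312, -294.5846252441406), (57.18950271606445, 260.92474365234375), 54.81351852416992)
[array([ 0.5492, -0.1931])]
```

>>> servo_tool(motion=[[-0.0108, 0.0213, 0.004, 0, 0, 0], [-0.0108, 0.0213, 0, 0, 0, 0], [-0.0108, 0.0213, 0, 0, 0, 0], [-0.0108, 0.0213, 0, 0, 0, 0], [-0.0108, 0.0213, 0, 0, 0, 0], [-0.0108, 0.0213, 0, 0, 0, 0], [0, 0, 0.002, 0, 0, 0], [0, 0, 0.002, 0, 0, 0]])

```text
time_s: 6.15
position: [0.5955, -0.2699, 0.0399]
tool_rot: [0.001, 0.31, 0.951, 0.0]
wrist_force: [1.7, 4.2, 4.0]
gripper_width: 0.0236
finger_force: 59.8
```

```bash
python3 m.py
```

```text
6.15 [ 0.59550132 -0.26991259  0.03992176] [1.72196295 4.21931136 4.03306329] tooly 53.824392400678924 0.023590378318459632
[]
scene 0.8 ((593.798583984375, -267.48236083984375), (59.364253997802734, 256.29296875), 53.96031188964844)
[array([ 0.5492, -0.1931])]
```

>>> servo_tool(motion=[[0, 0, -0.004, 0, 0, 0], [0, 0, 0, 0, 0, 0], [0, 0, 0, 0, 0, 0], [0, 0, 0, 0, 0, 0]], fingers=0.57)

```text
time_s: 6.68
position: [0.5939, -0.2707, 0.0409]
tool_rot: [-0.0, 0.311, 0.95, -0.0]
wrist_force: [-0.2, 0.1, 0.3]
gripper_width: 0.0368
finger_force: 0.0
```

>>> servo_tool(motion=[[0, 0.005, 0, 0, 0, 0], [0, 0.005, 0, 0, 0, 0], [0, 0, 0, 0, 0, 0], [0, 0, 0, 0, 0, 0]])

```text
time_s: 7.02
position: [0.5966, -0.267, 0.0409]
tool_rot: [-0.0, 0.311, 0.95, 0.0]
wrist_force: [-0.0, 0.2, 0.2]
gripper_width: 0.0367
finger_force: 0.0
```

```bash
python3 m.py
```

```text
7.0167 [ 0.59663695 -0.26703128  0.04085054] [-0.0390036   0.20587247  0.15264692] tooly 53.787320498580534 0.03672187812536087
[]
scene 0.97 ((593.3145141601562, -267.7774963378906), (58.09016418457031, 260.327392578125), 53.69640350341797)
[array([ 0.5494, -0.193 ])]
```

>>> servo_tool(motion=[[0, 0.003, 0.012, 0, 0, 0], [0, 0.003, 0, 0, 0, 0], [0, 0.003, 0, 0, 0, 0], [0, 0, 0, 0, 0, 0]])

```text
time_s: 7.55
position: [0.5985, -0.264, 0.0356]
tool_rot: [-0.0, 0.311, 0.95, 0.0]
wrist_force: [-1.2, -1.2, -0.5]
gripper_width: 0.0367
finger_force: 0.5
```

>>> servo_tool(motion=[[0, 0.0025, 0, 0, 0, 0], [0, 0.0025, 0, 0, 0, 0], [0, 0, 0, 0, 0, 0]])

```text
time_s: 7.8
position: [0.5998, -0.2624, 0.0359]
tool_rot: [-0.0, 0.311, 0.95, 0.0]
wrist_force: [-1.3, -0.9, -0.7]
gripper_width: 0.0369
finger_force: 0.3
```

>>> servo_tool(motion=[[0, 0.0025, 0, 0, 0, 0], [0, 0.0025, 0, 0, 0, 0], [0, 0, 0, 0, 0, 0]])

```text
time_s: 8.05
position: [0.6012, -0.2609, 0.0361]
tool_rot: [-0.0, 0.311, 0.95, 0.0]
wrist_force: [-1.2, -1.0, -0.7]
gripper_width: 0.0365
finger_force: 0.3
```

>>> servo_tool(motion=[[0, 0.0025, 0, 0, 0, 0], [0, 0, 0, 0, 0, 0]])

```text
time_s: 8.22
position: [0.6017, -0.2602, 0.0362]
tool_rot: [0.0, 0.311, 0.95, -0.0]
wrist_force: [-1.1, 0.1, -0.0]
gripper_width: 0.037
finger_force: 0.6
```

>>> servo_tool(motion=[[0, 0.0025, 0, 0, 0, 0], [0, 0, 0, 0, 0, 0]])

```text
time_s: 8.38
position: [0.6021, -0.2599, 0.0363]
tool_rot: [-0.0, 0.311, 0.95, -0.0]
wrist_force: [-1.7, -2.7, -0.2]
gripper_width: 0.0367
finger_force: 1.8
```

>>> servo_tool(motion=[[0, 0.0025, 0, 0, 0, 0], [0, 0, 0, 0, 0, 0]])

```text
time_s: 8.55
position: [0.6024, -0.2595, 0.0365]
tool_rot: [-0.0, 0.311, 0.95, -0.001]
wrist_force: [-4.9, -3.7, 2.2]
gripper_width: 0.037
finger_force: 3.0
```

>>> servo_tool(motion=[[0, 0.0025, 0, 0, 0, 0], [0, 0, 0, 0, 0, 0], [0, 0, 0, 0, 0, 0]])

```text
time_s: 8.8
position: [0.6027, -0.2593, 0.0366]
tool_rot: [-0.0, 0.311, 0.95, -0.001]
wrist_force: [-6.7, -6.3, 2.2]
gripper_width: 0.0368
finger_force: 3.9
```

>>> servo_tool(motion=[[0, 0.002, 0, 0, 0, 0], [0, 0, 0, 0, 0, 0], [0, 0, 0, 0, 0, 0]])

```text
time_s: 9.05
position: [0.6029, -0.2591, 0.0367]
tool_rot: [-0.001, 0.311, 0.95, -0.002]
wrist_force: [-7.2, -6.2, 4.0]
gripper_width: 0.0366
finger_force: 4.8
```

```bash
python3 m.py; python3 - <<'E'
from h import *
s=env.state()
p,d=env.camera('wrist'); save('pics/w3.png',p); np.savez('w3.npz',p=p,d=d)
E
```

```text
9.05 [ 0.60286537 -0.25910062  0.03674423] [-7.20796462 -6.18808412  3.95687601] tooly 53.7764561089156 0.036560634070143636
[]
scene 0.72 ((597.9080810546875, -261.2286376953125), (58.6562385559082, 258.46112060546875), 54.681453704833984)
[array([ 0.5494, -0.1927])]
```

View pics/w3.png

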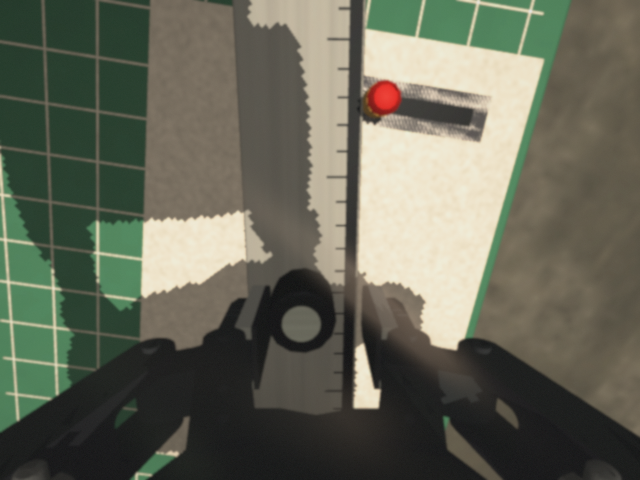

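>>> servo_tool(motion=[[0, 0, 0, 0, 0, 0], [0, 0, 0, 0, 0, 0], [0, 0, 0, 0, 0, 0], [0, 0, 0, 0, 0, 0], [0, 0, 0, 0, 0, 0], [0, 0, 0, 0, 0, 0], [0, 0, 0, 0, 0, 0]])

```text
time_s: 9.88
position: [0.6028, -0.2591, 0.0367]
tool_rot: [-0.001, 0.311, 0.95, -0.002]
wrist_force: [-7.4, -6.1, 4.1]
gripper_width: 0.0367
finger_force: 4.8
```

```bash
python3 - <<'E'
from h import *
z=np.load('w3.npz'); s=env.state(); print(s['wrist_force'],s['wrist_torque'],s['position'])
g=cv2.cvtColor(z['p'],cv2.COLOR_RGB2GRAY)
for r in [20,150,200,240]:  # dark line -> paper/green edge
    row=g[r,335:375].astype(int); print(r,335+np.argmin(row),row[10:32])
c=np.array([ray('wrist',(u,v),.012,s)[:2] for u,v in [(350,20),(357,240)]]); print(ang(c[0]-c[1]),c)
p,d=env.camera('top'); save('pics/t4.png',cv2.resize(p[150:290,380:540],None,fx=4,fy=4,interpolation=cv2.INTER_CUBIC))
E
```

```text
[-7.40382689 -6.08561459  4.12837668] [-1.06736609  1.31870004 -0.00723957] [ 0.60284148 -0.25909086  0.03672709]
20 354 [183 185 185 176 145  98  66  61  59  58  58  58  59  59  59  61  68  96
 130 156 174 179]
150 352 [130 112  87  66  61  61  60  59  61  60  61  61  66  90 129 160 185 209
 222 226 226 229]
200 348 [120  86  61  54  55  54  54  54  54  55  55  66  94 132 169 207 227 233
 234 235 234 234]
240 352 [111  74  55  55  53  52  53  50  52  54  70 102 138 171 206 224 229 229
 228 229 229 229]
147.14269739831815 [[ 0.52309241 -0.1872532 ]
 [ 0.59244254 -0.23204453]]
```

View pics/t4.png

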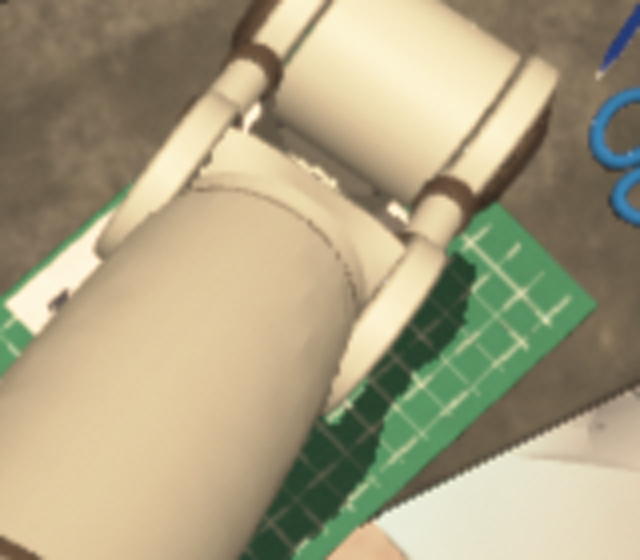

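>>> servo_tool(motion=[[0, -0.001, 0, 0, 0, 0], [0, -0.001, 0, 0, 0, 0], [0, -0.001, 0, 0, 0, 0], [0, -0.001, 0, 0, 0, 0], [0, -0.001, 0, 0, 0, 0], [0, -0.001, 0, 0, 0, 0], [0, -0.001, 0, 0, 0, 0], [0, -0.001, 0, 0, 0, 0]])

```text
time_s: 10.6
position: [0.6021, -0.2598, 0.0361]
tool_rot: [0.0, 0.311, 0.95, 0.0]
wrist_force: [-1.3, -2.6, 1.8]
gripper_width: 0.0368
finger_force: 1.4
```

>>> servo_tool(motion=[[0, -0.001, 0, 0, 0, 0], [0, -0.001, 0, 0, 0, 0], [0, -0.001, 0, 0, 0, 0], [0, -0.001, 0, 0, 0, 0], [0, -0.001, 0, 0, 0, 0], [0, -0.001, 0, 0, 0, 0], [0, 0, 0, 0, 0, 0]])

```text
time_s: 11.18
position: [0.6006, -0.2616, 0.0361]
tool_rot: [0.0, 0.311, 0.95, 0.0]
wrist_force: [-0.0, 0.8, -0.1]
gripper_width: 0.0366
finger_force: 0.0
```

>>> servo_tool(motion=[[0, -0.004, 0, 0, 0, 0], [0, 0, -0.03, 0, 0, 0], [0, 0, -0.06, 0, 0, 0], [0, 0, -0.09, 0, 0, 0], [0, 0, -0.1, 0, 0, 0], [0, 0, -0.1, 0, 0, 0], [0, 0, -0.1, 0, 0, 0], [0.04, 0.024, -0.04, 0, 0, 0]])

```text
time_s: 11.85
position: [0.5949, -0.2494, 0.2528]
tool_rot: [0.006, 0.312, 0.95, -0.002]
wrist_force: [0.2, -0.3, 0.7]
gripper_width: 0.0366
finger_force: 0.0
```

>>> servo_tool(motion=[[0.08, 0.048, 0, 0, 0, 0], [0.08, 0.048, 0, 0, 0, 0], [0.08, 0.048, 0, 0, 0, 0], [0.08, 0.048, 0, 0, 0, 0], [0.08, 0.048, 0, 0, 0, 0], [0.08, 0.048, 0, 0, 0, 0], [0.08, 0.048, 0, 0, 0, 0], [0.08, 0.048, 0, 0, 0, 0]], fingers=0.0)

```text
time_s: 12.52
position: [0.4757, 0.0308, 0.2451]
tool_rot: [0.001, 0.311, 0.95, 0.0]
wrist_force: [1.7, 0.5, 0.0]
gripper_width: 0.0853
finger_force: 0.0
```

>>> servo_tool(motion=[[0.08, 0.048, 0, 0, 0, 0], [0.08, 0.048, 0, 0, 0, 0], [0.08, 0.048, 0, 0, 0, 0], [0, 0, 0, 0, 0, 0], [0, 0, 0, 0, 0, 0]])

```text
time_s: 12.93
position: [0.4327, 0.1339, 0.2451]
tool_rot: [0.001, 0.309, 0.951, 0.0]
wrist_force: [0.2, -0.2, 0.1]
gripper_width: 0.0853
finger_force: 0.0
```

```bash
python3 m.py; python3 - <<'E'
from h import *
s=env.state(); print(s['position'])
p,d=env.camera('wrist'); P=cloud('wrist',d,s); save('pics/w5.png',p)
h=cv2.cvtColor(p,cv2.COLOR_RGB2HSV)
m=((h[...,0]<6)|(h[...,0]>174))&(h[...,1]>150)&(P[...,2]>.08)&(P[...,2]<.12)
print(m.sum(),P[m].min(0),P[m].max(0))
for r in env.regions_of('wrist','curry_jar')[:3]:
    q=P[r['pixels']&(d>0)]; q=q[q[:,2]>.095]; print(r['score'],r['xy'],q.min(0),q.max(0),(q.min(0)+q.max(0))/2)
# obstacles within 75mm of jar above 45mm
o=P[(d>0)&(P[...,2]>.045)&(P[...,2]<.2)]; v=o[:,:2]-[.424,.151]; r_=np.hypot(*v.T); k=(r_>.028)&(r_<.09)
a=np.degrees(np.arctan2(v[k,1],v[k,0]))//20*20
for b in np.unique(a): print(b,(a==b).sum(),r_[k][a==b].min())
E
```

```text
12.9333 [0.43272361 0.13393089 0.24505269] [ 0.18023217 -0.20656363  0.06533543] tooly 53.987041109987985 0.08526835279355195
top 0.76 ((595.5234375, -265.1724548339844), (48.4672966003418, 259.5377502441406), 53.2497444152832)
[array([ 0.5506, -0.1936]), array([ 0.6814, -0.2896])]
scene 0.7 ((596.677001953125, -261.412109375), (59.8489875793457, 259.64532470703125), 53.79297637939453)
[array([ 0.5492, -0.1931]), array([ 0.6806, -0.2884])]
[0.43382987 0.1315284  0.2444069 ]
365 [0.40228619 0.12855318 0.08876405] [0.44552845 0.173423   0.10701815]
0.97 [224.3, 104.8] [0.30280905 0.10677291 0.09502963] [0.34652119 0.15070053 0.10855159] [0.32466512 0.12873672 0.10179061]
0.79 [332.1, 198.7] [0.40235886 0.13037144 0.09500963] [0.44661028 0.17378061 0.10852711] [0.42448457 0.15207602 0.10176837]Traceback (most recent call last):
  File "<stdin>", line 8, in <module>
    return umr_minimum(a, axis, None, out, keepdims, initial, where)
ValueError: zero-size array to reduction operation minimum which has no identity
```

View pics/w5.png

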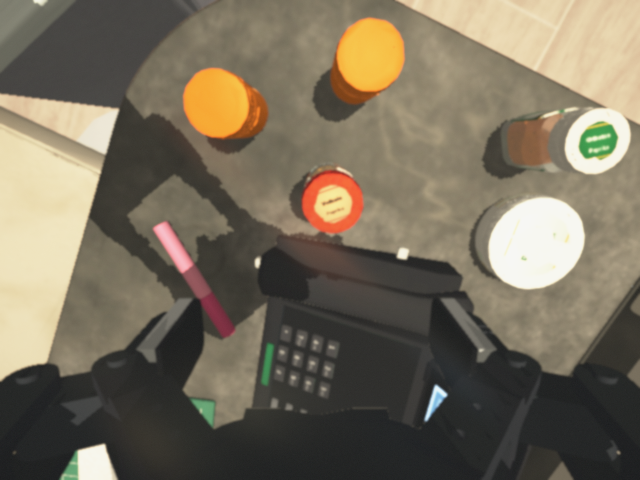

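>>> servo_tool(motion=[[0.025, 0.013, 0.05, 0, 0, 0], [0.024, 0.013, 0.07, 0, 0, 0], [0, 0, 0.05, 0, 0, 0], [0, 0, 0, 0, 0, 0], [0, 0, 0, 0, 0, 0]])

```text
time_s: 13.65
position: [0.4232, 0.1519, 0.1755]
tool_rot: [-0.001, 0.311, 0.95, -0.001]
wrist_force: [0.5, 0.5, -0.1]
gripper_width: 0.0852
finger_force: 0.0
```

```bash
python3 - <<'E'
from h import *
s=env.state(); print(s['position'])
p,d=env.camera('wrist'); P=cloud('wrist',d,s)
# heights near jar on handset side
q=s['tool_rot']; M=R.from_quat([q[1],q[2],q[3],q[0]]).as_matrix()
L=(P-np.array([.4242,.1515,0]))@M; L[...,2]=P[...,2]
for x0 in range(-90,-20,10):
    k=(d>0)&(L[...,0]*1e3>x0)&(L[...,0]*1e3<x0+10)&(abs(L[...,1])<.06)&(L[...,2]<.1); print(x0,k.sum(),np.percentile(L[k][:,2],95) if k.any() else 0)
E
```

```text
[0.42317361 0.15193802 0.17550084]
-90 3283 0.07288192845522808
-80 3269 0.0637034512795355
-70 3291 0.04902890592146669
-60 1407 0.036668061610403785
-50 723 0.0008078990452708543
-40 709 0.000832357956090757
-30 755 0.0009695067447112959
```

>>> servo_tool(motion=[[-0.002, 0, 0.06, 0, 0, 0], [0, 0, 0.06, 0, 0, 0], [0, 0, 0.06, 0, 0, 0], [0, 0, 0.05, 0, 0, 0], [0, 0, 0.02, 0, 0, 0], [0, 0, 0, 0, 0, 0], [0, 0, 0, 0, 0, 0]])

```text
time_s: 14.28
position: [0.4256, 0.152, 0.0776]
tool_rot: [0.001, 0.311, 0.95, 0.0]
wrist_force: [-0.4, -0.5, 0.3]
gripper_width: 0.0851
finger_force: 0.0
```

>>> servo_tool(motion=[[0, 0, 0, 0, 0, 0], [0, 0, 0, 0, 0, 0], [0, 0, 0, 0, 0, 0], [0, 0, 0, 0, 0, 0], [0, 0, 0, 0, 0, 0], [0, 0, 0, 0, 0, 0]], fingers=1.0)

```text
time_s: 14.78
position: [0.4253, 0.1522, 0.0774]
tool_rot: [0.001, 0.311, 0.95, 0.0]
wrist_force: [-0.5, -0.6, 7.6]
gripper_width: 0.0436
finger_force: 60.5
```

>>> servo_tool(motion=[[0, 0, -0.03, 0, 0, 0], [0, 0, -0.06, 0, 0, 0], [0, 0, -0.08, 0, 0, 0], [0, 0, -0.08, 0, 0, 0], [0, 0, -0.08, 0, 0, 0], [0, 0, -0.06, 0, 0, 0], [-0.02, -0.014, -0.03, 0, 0, 0], [-0.04, -0.028, 0, 0, 0, 0]])

```text
time_s: 15.45
position: [0.435, 0.1253, 0.2478]
tool_rot: [0.003, 0.31, 0.951, 0.001]
wrist_force: [0.8, 0.4, -2.5]
gripper_width: 0.0432
finger_force: 61.6
```

>>> servo_tool(motion=[[-0.06, -0.042, 0, 0, 0, 0], [-0.06, -0.042, 0, 0, 0, 0], [-0.06, -0.042, 0, 0, 0, 0], [-0.06, -0.042, 0, 0, 0, 0], [-0.06, -0.042, 0, 0, 0, 0], [-0.06, -0.042, 0, 0, 0, 0], [-0.06, -0.042, 0, 0, 0, 0], [-0.06, -0.042, 0, 0, 0, 0]])

```text
time_s: 16.12
position: [0.509, -0.0988, 0.2436]
tool_rot: [-0.001, 0.311, 0.95, 0.0]
wrist_force: [0.7, 0.3, -2.3]
gripper_width: 0.0431
finger_force: 61.6
```

>>> servo_tool(motion=[[-0.06, -0.042, 0, 0, 0, 0], [-0.06, -0.042, 0, 0, 0, 0], [-0.06, -0.042, 0, 0, 0, 0], [-0.06, -0.042, 0, 0, 0, 0], [-0.04, -0.028, 0, 0, 0, 0], [-0.02, -0.014, 0, 0, 0, 0], [0, 0, 0, 0, 0, 0], [0, 0, 0, 0, 0, 0]])

```text
time_s: 16.78
position: [0.5559, -0.2355, 0.2436]
tool_rot: [-0.001, 0.311, 0.95, 0.0]
wrist_force: [-1.0, -0.1, -2.2]
gripper_width: 0.0431
finger_force: 61.6
```

```bash
python3 - <<'E'
from h import *
s=env.state(); print(s['time_s'],s['position'],s['tool_rot'],s['gripper_width'],s['wrist_force'])
p,d=env.camera('wrist'); P=cloud('wrist',d,s); save('pics/w6.png',p)
q=s['tool_rot']; M=R.from_quat([q[1],q[2],q[3],q[0]]).as_matrix()
# ruler pose from wrist picture
for r in env.regions_of('wrist','ruler')[:1]:
    cs=max(cv2.findContours(r['pixels'].astype(np.uint8),cv2.RETR_EXTERNAL,cv2.CHAIN_APPROX_NONE)[0],key=cv2.contourArea)[:,0]
    W=np.array([ray('wrist',c,.012,s)[:2] for c in cs]); print(cv2.minAreaRect((W*1e3).astype(np.float32)))
print(measure('wrist',p,d,s)[0])
E
```

```text
16.7833 [ 0.55593822 -0.23549527  0.2435503 ] [-7.39544584e-04  3.10995714e-01  9.50410902e-01  4.85765949e-04] 0.0431325939577247 [-0.98054795 -0.07568533 -2.22492081]
((533.2132568359375, -217.5339813232422), (47.803043365478516, 98.00724792480469), 53.75240707397461)
{'pins': [(array([ 0.5509356 , -0.19440679]), np.int32(124))]}
```

View pics/w6.png

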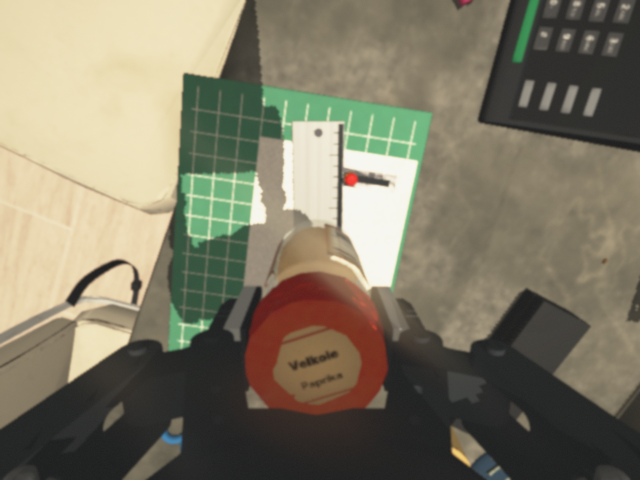

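>>> servo_tool(motion=[[0, 0, 0.05, 0, 0, 0], [0, 0, 0.08, 0, 0, 0], [0, 0, 0.08, 0, 0, 0], [0, 0, 0.08, 0, 0, 0], [0, 0, 0.05, 0, 0, 0], [0, 0, 0.03, 0, 0, 0], [0, 0, 0, 0, 0, 0], [0, 0, 0, 0, 0, 0]])

```text
time_s: 17.55
position: [0.5565, -0.2357, 0.0967]
tool_rot: [0.0, 0.311, 0.951, -0.0]
wrist_force: [0.6, -0.2, -1.5]
gripper_width: 0.0434
finger_force: 61.5
```

>>> servo_tool(motion=[[0, 0, 0.003, 0, 0, 0], [0, 0, 0.003, 0, 0, 0], [0, 0, 0.003, 0, 0, 0], [0, 0, 0, 0, 0, 0]])

```text
time_s: 17.88
position: [0.5567, -0.2365, 0.0933]
tool_rot: [0.001, 0.311, 0.95, -0.0]
wrist_force: [-0.5, 1.0, -3.0]
gripper_width: 0.0432
finger_force: 61.5
```

>>> servo_tool(motion=[[0, 0, 0.003, 0, 0, 0], [0, 0, 0.003, 0, 0, 0], [0, 0, 0, 0, 0, 0]])

```text
time_s: 18.13
position: [0.5561, -0.2362, 0.0899]
tool_rot: [-0.0, 0.311, 0.95, 0.0]
wrist_force: [0.1, 0.6, -1.4]
gripper_width: 0.0432
finger_force: 61.5
```

>>> servo_tool(motion=[[0, 0, 0.003, 0, 0, 0], [0, 0, 0.002, 0, 0, 0], [0, 0, 0, 0, 0, 0]])

```text
time_s: 18.38
position: [0.5566, -0.2364, 0.0895]
tool_rot: [0.0, 0.311, 0.95, -0.0]
wrist_force: [-2.8, 1.3, 6.4]
gripper_width: 0.0434
finger_force: 62.3
```

>>> servo_tool(motion=[[0, 0, 0, 0, 0, 0], [0, 0, 0, 0, 0, 0], [0, 0, 0, 0, 0, 0], [0, 0, 0, 0, 0, 0], [0, 0, 0, 0, 0, 0]], fingers=0.1)

```text
time_s: 18.8
position: [0.5563, -0.2362, 0.088]
tool_rot: [-0.0, 0.311, 0.95, 0.0]
wrist_force: [0.2, 0.2, 0.2]
gripper_width: 0.077
finger_force: 0.0
```

>>> servo_tool(motion=[[0, 0, -0.02, 0, 0, 0], [0, 0, -0.05, 0, 0, 0], [0, 0, -0.08, 0, 0, 0], [0, 0, -0.08, 0, 0, 0], [0, 0, -0.08, 0, 0, 0], [0, 0, -0.06, 0, 0, 0], [0.07, 0.05, 0, 0, 0, 0], [0.08, 0.05, 0, 0, 0, 0]])

```text
time_s: 19.47
position: [0.5329, -0.1699, 0.2394]
tool_rot: [0.003, 0.312, 0.95, -0.001]
wrist_force: [0.4, 0.8, -0.6]
gripper_width: 0.0768
finger_force: 0.0
```

>>> servo_tool(motion=[[0.08, 0.05, 0, 0, 0, 0], [0.08, 0.05, 0, 0, 0, 0], [0.08, 0.05, 0, 0, 0, 0], [0.08, 0.05, 0, 0, 0, 0], [0.08, 0.05, 0, 0, 0, 0], [0, 0, 0, 0, 0, 0], [0, 0, 0, 0, 0, 0]])

```text
time_s: 20.05
position: [0.4612, 0.0081, 0.2368]
tool_rot: [0.001, 0.309, 0.951, -0.0]
wrist_force: [0.1, -0.3, 0.8]
gripper_width: 0.0772
finger_force: 0.0
```

```bash
python3 m.py; python3 - <<'E'
from h import *
for cam in ['top','scene']:
    p,d=env.camera(cam); P=cloud(cam,d); np.savez(cam+'7.npz',p=p,d=d)
    k=(P[...,2]>.1)&(P[...,2]<.125)&(P[...,1]<-.18)&(P[...,1]>-.3)&(P[...,0]>.5)&(P[...,0]<.62); q=P[k]; print(cam,(q.min(0)+q.max(0))/2,q.max(0)-q.min(0),np.median(q[:,2]))
    a=cv2.resize(p[150:320,400:530] if cam=='top' else p[210:370,370:560],(390,510) if cam=='top' else (400,337),interpolation=cv2.INTER_CUBIC)
    if cam=='top': A=a
    else:
        c=np.zeros((510,790,3),np.uint8); c[:,:390]=A; c[:337,390:]=a; save('pics/f.png',c)
E
```

```text
20.05 [0.46116779 0.00814632 0.23682883] [ 0.12978921 -0.27009806  0.7849402 ] tooly 53.95425882394054 0.07716312904873261
top 0.85 ((646.8125, -303.02020263671875), (46.3781623840332, 133.623046875), 54.01993942260742)
[array([ 0.6811, -0.2896]), array([ 0.5508, -0.1936])]
scene 0.88 ((597.3265380859375, -262.2104187011719), (60.208003997802734, 262.2715759277344), 54.0533561706543)
[array([ 0.5492, -0.1931]), array([ 0.6798, -0.2883])]
top [ 0.55540551 -0.23584555  0.1123556 ] [0.04443648 0.04442153 0.02359729] 0.11815205520226746
scene [ 0.55575899 -0.2361572   0.11047666] [0.04658493 0.04371777 0.02087494] 0.11721928828984934
```

View pics/f.png

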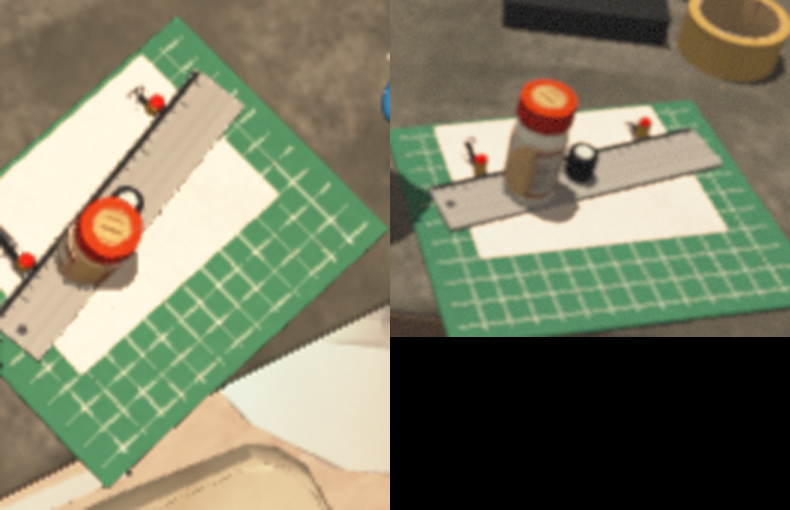

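```bash
python3 -c "
from bench import env
print(env.close_job())"
```

```text
the job is handed in; nothing more can be done
None
```

I pressed the ruler against both pins with about 9 N in total, stood the red-capped jar upright on it beside the knob, and handed the job in at about 20 s. The last pictures show the ruler at both pins and the jar standing, but I couldn't measure the remaining contact force on the pins, and handing in returned no verdict.

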